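# Lift a formed copper bracket out of the inclined bending die

## Task

Swing the red hold-down arm on the inclined die right off the copper bracket and leave it open, then lift the bracket out of the die cavity with a gentle grip (the copper is thin: no more than about 40 N). Set it down open side up, without dropping it, in the tray bay with the green lining, lying flat inside that bay, and let go; leave the zinc brackets, the spray can and the mallet as they are.

Things in the scene. Friction and masses are not known exactly. Their poses are not given: they have to be found in the camera images.
- die: Fixed die on a green base 200 x 190 mm: steel block 130 x 160 x 40, face tilted 30 deg. Origin on the table, z up; face centre 85 mm above it. In die axes: face normal n = (-0.5, 0, 0.866), uphill u = (0.866, 0, 0.5). Open cavity at the face centre: 39 along u x 93 along y x 16 mm deep. Two 15 mm pillars stand 50 mm out of the face, 52 mm downhill of its centre, y = +-66.
- cavity (a point): Centre of the cavity's floor: 16 mm below the face centre along the face normal.
- holddown (a joint): Red hold-down arm, 16 x 8 mm bar, turns about the face normal n at pivot. 0: it points along the die's -y over the bracket, 4 mm above its leg edges. Grows to 1.6 rad as the free end swings uphill; 1.57 points straight uphill. Starts at 0 to 0.4; swing it to 1.2 or more to be well clear of the bracket. Slight friction (0.1 N m); stays where left.
- pivot (a point): Pivot of the hold-down arm at its underside: 24 mm above the die's face along n, 66 mm from the face centre along the die's +y.
- knob (a point): Centre of the top end of the black knob on the hold-down arm's free end: a cylinder 16 mm in diameter, 30 mm long, along n, its axis 90 mm from the pivot axis; its top is 38 mm above the arm's underside, 62 mm above the die's face.
- bracket: Copper U-bracket, open top and ends: 36 mm wide (own x), 90 long (y), 36 high (z), sheet 3 mm, 0.15 to 0.31 kg. Origin: centre of the web's underside, z towards the open side. It starts in the cavity, web inward, x uphill, z along the face normal, 1.5 mm play each side, legs 20 mm out of the face. Grip across the legs (36 mm). Over 110 N on it, both fingers added up, spoils it.
- tray: Fixed wooden tray 124 (x) x 204 (y) x 22 mm, three bays side by side along y, 66 mm apart, each 112 (x) x 60 (y) mm inside; floor 10 mm above the table, walls 6 mm thick rising 12 mm above the floor. Origin: centre of the underside. Two bays hold zinc brackets; the third (any) is lined green and empty.
- pad: Green lining 108 (x) x 56 (y) x 2 mm, fixed on the floor of the empty bay, centred in it. Origin: centre of its underside; x along the bay's length. The bracket stands on it with its 90 mm length along the bay's length, either way round.
- zinc1: Silver-grey zinc U-bracket, size and axes as the copper one (36 x 90 x 36 mm), standing web-down in a bay of the tray. Leave it.
- zinc2: Another zinc bracket like zinc1. Leave it.
- spraycan: Blue and yellow spray can, 64 mm in diameter, 210 mm high, standing between die and tray; origin: centre of its underside. Leave it.
- mallet: Rubber mallet lying beyond the can: wooden handle 22 mm thick, 200 mm long along its own x (-100 to +100 mm); black head 60 mm in diameter, 90 mm across y, centred at x = +100. Origin: on the table, mid-handle. Leave it.

How it is judged:
On the way, in this order (a step that is already met when the one before it is completed fails the run):
1. the hold-down arm is swung clear while the bracket still sits in the cavity (value of joint holddown above 1.1 rad and distance between bracket and cavity below 0.01 m), for 0.1 s.
2. the bracket is held by the fingers, clear of the cavity (distance between bracket and cavity above 0.05 m and contact force between the fingers and bracket above 1 N), for 0.2 s.
3. the bracket stands in the green-lined bay, web down, still held by the fingers (set down, not dropped) (contact force between the fingers and bracket above 0.3 N and z of bracket in the frame of pad below 0.008 m and horizontal distance between bracket and pad below 0.02 m and angle between bracket's own z axis and vertical below 0.2 rad), for 0.05 s.
At the end, for the whole second after the job is handed in: The copper bracket lies flat, web down (tilt under 0.1 rad, origin less than 5 mm above the lining's underside), inside the green-lined bay (within 14 mm of its centre along and across), released and at rest; the hold-down arm is left open (joint above 1.0 rad) (x of bracket in the frame of pad between -0.014 and 0.014 m and y of bracket in the frame of pad between -0.014 and 0.014 m and z of bracket in the frame of pad below 0.005 m and angle between bracket's own z axis and vertical below 0.1 rad and linear speed of bracket below 0.02 m/s and value of joint holddown above 1 rad); the robot touches nothing.
It fails at once if the bracket is squeezed too hard (more than 110 N in all from both fingers) (contact force between the fingers and bracket above 110 N).
It fails at once if a zinc bracket is moved more than 15 mm (distance of any of zinc1, zinc2 from where it was at the start of the episode above 0.015 m).
It fails at once if the spray can is moved more than 20 mm or tipped (distance of spraycan from where it was at the start of the episode above 0.02 m or angle between spraycan's own z axis and vertical above 0.3 rad).
It fails at once if the mallet is moved more than 20 mm (distance of mallet from where it was at the start of the episode above 0.02 m).
It also fails if it takes over 54 s, if anything falls off the work surface, if the arm or the gripper's body presses on something with over 40 N, if the wrist force passes 120 N, or if a joint passes its speed limit or range.

## Robot

A 7-joint arm with a two-finger parallel gripper is mounted at the origin on the work surface. World frame = base frame: x ahead of the robot, y to its left, z up, the work surface at z = 0. Lengths are in m, angles in rad, forces in N, time in s.
With the tool pointing down it reaches from about 0.425 to 0.925 m from the base axis. Payload 6.8 kg.
Tool frame: the origin (TCP) lies midway between the tips of the shut fingers; the grasp point (between the pads) lies 19 mm behind it (bot.pinch_z is the distance from the TCP to the grasp point, in m); z points along the fingers, y is the line along which they close (so a half turn about z gives the same grasp; the last joint's range is limited). The gripper opens to 85 mm and grips with 20 to 120 N. Pads are 22 mm wide; open, the fingers measure 114 mm over their backs; the gripper's body (76 mm by 85 mm) begins 54 mm behind the grasp point. The pads swing forward as they close: fully open they stand 13 mm farther back than shut.
Start: joints at [1.208, 0.477, 0.022, 1.555, -0.011, 1.109, -0.083], TCP at [0.17, -0.653, 0.231] pointing down, gripper open.
Joint ranges: [-2.96, 2.96], [-0.34, 2.1], [-1.41, 1.46], [0.24, 2.44], [-1.37, 4.51], [0.17, 1.92], [-2.96, 2.96]. Speed limits (rad/s): [2.39, 2.39, 3.14, 3.14, 3.14, 3.14, 3.14].

## Interface

Orientations are given as a unit quaternion [w, x, y, z].
In Python, from station import bot, imaging gives the robot as it stands. The module is installed in compiled form; this text tells all that it offers.
- The arm moves only by the tool carry_out, never from a script. Its argument "targets" is a list of rows, each a list of 5 numbers: the shift along the tool's x, y, z in cm, then the turn about the tool's z in degrees, then the opening, from -1 (shut) to 1 (fully open). In form: [[x, y, z, yaw, gripper], ...]. A call has 1 to 12 rows; each row shifts and turns the commanded pose from where the row before left it, along the tool's axes as they then stand; what a row does not reach is not made up. A row lasts 1/10 s, in which the tool goes at most 50 mm and 8.59 degrees, less where a joint would pass 70% of its speed; a pose out of reach is approached as far as the arm can. A call is refused whole if a number of a shift passes 5 or a number of a turn 8.59, either way. A call with a gripper value outside its range is refused whole. The fingers move at their own pace and stop on an object; "force" is the grip in N (left out, the last holds). Time passes only in rows, so rows that do not move let the fingers close. It gives the time, the measured TCP pose, the force, the opening and the grip force at its end, in the units of the state.
- bot.get_obs(): the state, without advancing time (a new reading comes with each control period).
- imaging.read_camera(name): name is "scene" or "top"; returns the picture (480x640x3 uint8, red, green, blue); there is no depth.
- imaging.calibration(name): a dict with "fx", "fy", "cx", "cy" (pixels), "extrinsics" (4x4, takes a point from world to camera coordinates). Camera axes: x right, y up, looking along -z (the intrinsics and any distortion apply to the point x, -y, -z); pixel columns grow to the right and rows downward; lengths in m; the calibration is good to about 2 mm. A picture is of the moment at which its call begins. calibration takes no time and is no camera call.
- bot.hand_in(): hands the job in; it is judged then, once.
The state is a dict: "t": time; "q": joint angles; "joint_vel": joint speeds; "joint_torque": joint torques, N m; "eef_pos": TCP position; "tool_rot": TCP orientation; "contact_force": force on the tool from outside, world axes, zero at the start; "torque": the same for the moment, N m; "gripper_width": opening from 0.0 (shut) to 1.0 (fully open); "grasp_force": force on a finger pad.
Only numpy, scipy, OpenCV 4.12 (cv2) and the standard library are available. Lean on these libraries where they do the work, as an engineer would, in place of code of your own. Each camera call takes 0.05 s, during which the arm holds its last target. There are 200 camera calls.

## Working session

There is one attempt and no reset: what is moved stays moved. The work goes in short steps, Python scripts to look and compute and a tool call to move; the robot and the scene stay as the last step left them, time stands still between calls to the robot, and variables do not carry over. Pictures are saved under pics/ and viewed, at most 10 in all, crops included, and the job is handed in when it is done.

Besides the shell and the picture viewer there is one more tool, called after "Call:" as name(argument=value, ...), one argument or row to a line, values as JSON. carry_out: Moves the arm, as the interface text tells. Its arguments: {"type":"object","properties":{"targets":{"type":"array"},"force":{"type":"number"}},"required":["targets"]}

```bash
mkdir -p pics; python3 - <<'E'
from station import bot, imaging
import cv2,numpy as np
np.set_printoptions(precision=4,suppress=True)
for n in("scene","top"):
    im=imaging.read_camera(n); cv2.imwrite(f"pics/{n}0.png",im[:,:,::-1]); c=imaging.calibration(n)
    print(n,c)
o=bot.get_obs();print(o,bot.pinch_z)
E
```

```text
scene {'fx': 623.5788945513766, 'fy': 623.5788945513766, 'cx': 319.1731830774588, 'cy': 240.75815664241088, 'extrinsics': array([[ 0.6253,  0.7801, -0.0184, -0.4019],
       [-0.3932,  0.3354,  0.8561,  0.1438],
       [ 0.674 , -0.5281,  0.5165, -1.474 ],
       [ 0.    ,  0.    ,  0.    ,  1.    ]])}
top {'fx': 521.9635424167193, 'fy': 521.9635424167193, 'cx': 327.1244115136924, 'cy': 246.67059033682514, 'extrinsics': array([[-0.0267, -0.9995,  0.0142,  0.0178],
       [ 0.9944, -0.0251,  0.1029, -0.613 ],
       [-0.1025,  0.0169,  0.9946, -1.0025],
       [ 0.    ,  0.    ,  0.    ,  1.    ]])}
{'t': 0.1, 'q': array([ 1.2079,  0.4777,  0.0223,  1.5563, -0.0115,  1.1093, -0.0831]), 'joint_vel': array([ 0.001 , -0.0025, -0.0005, -0.0027, -0.002 ,  0.0002, -0.0016]), 'joint_torque': array([  0.0042, -59.7762,   1.6136, -28.1959,   0.0128,   0.005 ,
        -0.    ]), 'eef_pos': array([ 0.17  , -0.6527,  0.2304]), 'tool_rot': array([-0.0008,  0.9919,  0.1271, -0.0001]), 'contact_force': array([0.0694, 0.6629, 0.2643]), 'torque': array([ 0.072 , -0.0259, -0.0089]), 'grasp_force': 0.0, 'gripper_width': 1.000817580522056} 0.0187
```

View pics/scene0.png

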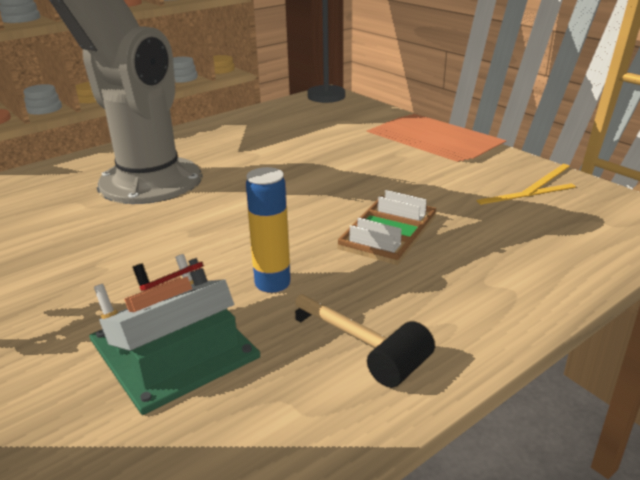

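View pics/top0.png

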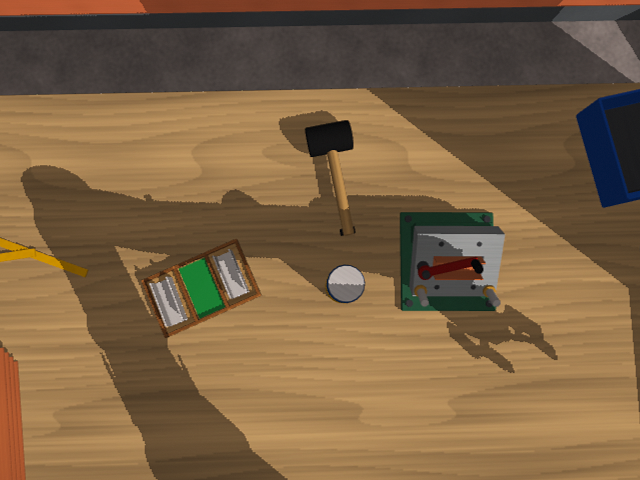

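The scene view shows the die at about (165,320), the can at (268,230), the tray at (388,225) and the mallet at (380,345). In the top view the die is at (452,262), uphill towards +x (up in the image), with its pivot at (424,270) and knob at (478,267). The green bay is at (202,288), between the zinc brackets at (167,303) and (231,273). I'll zoom in for exact keypoints.

```bash
python3 - <<'E'
import cv2,numpy as np
t=cv2.imread('pics/top0.png');s=cv2.imread('pics/scene0.png')
def crop(im,x,y,w,h,k):
    c=cv2.resize(im[y:y+h,x:x+w],None,fx=k,fy=k,interpolation=cv2.INTER_CUBIC)
    for i in range(0,w,20):
        cv2.putText(c,str(x+i),(i*k,8),0,.3,(255,255,255),1);cv2.line(c,(i*k,10),(i*k,14),(255,255,255),1)
    for i in range(0,h,20):
        cv2.putText(c,str(y+i),(0,i*k+4),0,.3,(255,255,0),1)
    return c
a=crop(t,390,200,130,120,5)      # 650x600
cv2.imwrite('pics/a.png',a)
b=np.vstack([crop(t,135,230,135,115,4)[:, :540],np.zeros((0,540,3),np.uint8)])
c=crop(s,80,250,190,170,4)
cv2.imwrite('pics/b.png',b);cv2.imwrite('pics/c.png',c[:600])
E
```

```text
(no output)
```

View pics/a.png

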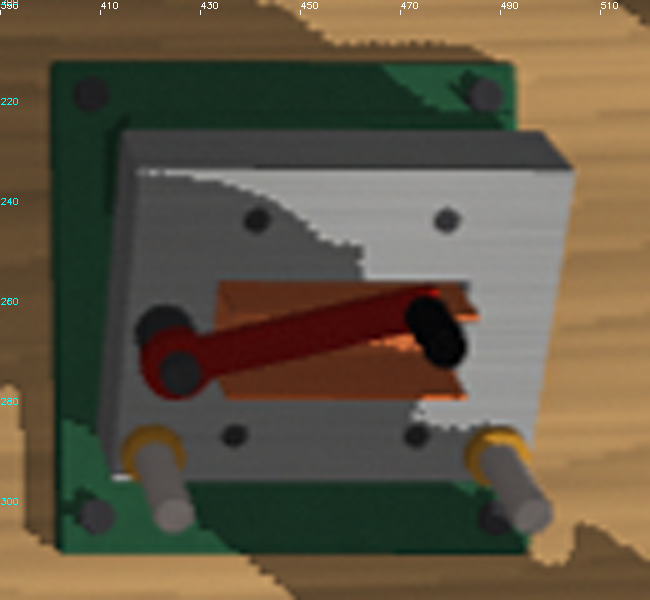

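View pics/b.png

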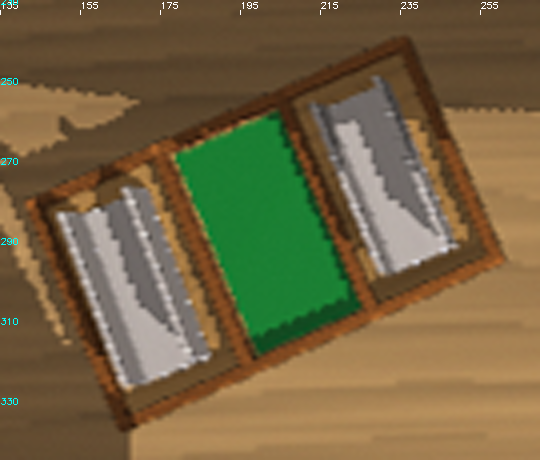

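View pics/c.png

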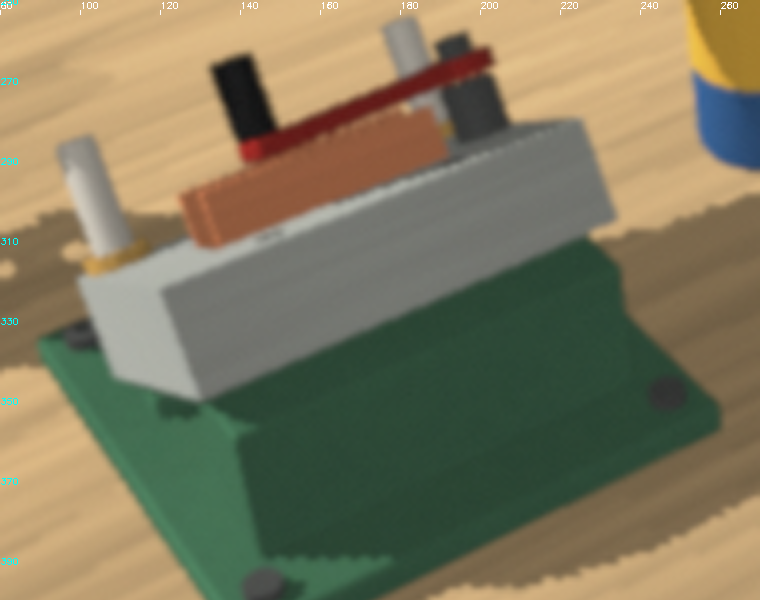

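Readings from the crops:
- **Die, top view:** face corners near (417,234) and (505,234), pillar tops near (425,303) and (497,303), knob top near (479,270).
- **Die, scene view:** face corners near (120,322), (100,320) and (225,280).
- **Pad, top view:** corners near (179,268), (204,258), (225,306) and (199,318).

Next I fit the poses.

```bash
cat > h.py <<'E'
import numpy as np
from scipy.optimize import least_squares
from station import bot, imaging
np.set_printoptions(precision=4,suppress=True)
C={n:imaging.calibration(n) for n in("scene","top")}
def proj(n,P):
    c=C[n];p=(c["extrinsics"]@np.append(P,1))[:3]
    return np.array([c["cx"]+c["fx"]*p[0]/-p[2],c["cy"]-c["fy"]*p[1]/-p[2]])
def Rz(a):return np.array([[np.cos(a),-np.sin(a),0],[np.sin(a),np.cos(a),0],[0,0,1]])
N=np.array([-.5,0,.8660254]);U=np.array([.8660254,0,.5]);Y=np.array([0,1.,0])
def D(u,y,n):return np.array([0,0,.085])+U*u+Y*y+N*n
def knob(th,n=.062):return D(.09*np.sin(th),.066-.09*np.cos(th),n)
E
cat > fit.py <<'E'
from h import *
A=lambda x,y:np.array([x/5+389.6,y/5+199.6]);S=lambda x,y:np.array([x/4+79.6,y/4+249.6]);B=lambda x,y:np.array([x/4+134.6,y/4+229.6])
obs=[("top",D(.065,.08,0),A(137,168)),("top",D(.065,-.08,0),A(575,170)),("top",D(-.065,-.08,0),A(527,481)),
("top",D(-.052,.066,.05),A(175,515)),("top",D(-.052,-.066,.05),A(535,517)),
("scene",D(.065,-.08,0),S(162,290)),("scene",D(-.065,-.08,0),S(80,280)),("scene",D(.065,.08,0),S(582,122)),
("scene",D(.065,-.08,-.04),S(203,400)),("scene",D(.065,.08,-.04),S(617,217)),
("scene",D(-.052,-.066,.05),S(77,143)),("scene",D(-.052,.066,.05),S(402,22))]
bc=[(.1,.095,(52,62)),(.1,-.095,(515,62)),(-.1,-.095,(528,553)),(-.1,.095,(62,553))]
kn=[("top",A(447,348)),("scene",S(232,62))]
def res(v):
    x,y,a,th,h=v;T=lambda P:Rz(a)@P+[x,y,0];r=[]
    r+=[proj(n,T(P))-m for n,P,m in obs]
    r+=[proj("top",T(np.array([X,Yy,h])))-A(*m) for X,Yy,m in bc]
    r+=[proj(n,T(knob(th)))-m for n,m in kn]
    return np.concatenate(r)
s=least_squares(res,[.6,-.25,0,.1,.01],loss='soft_l1',x_scale=[.01,.01,.01,.1,.01]);print(s.x);print(res(s.x).reshape(-1,2))
x,y,a,th,h=s.x
for nm,P in(("knob",knob(th)),("knob1.5",knob(1.5)),("facec",D(0,0,0)),("legtop",D(-.0165,0,.02))):print(nm,Rz(a)@P+[x,y,0])
pc=[(-.054,.028),(.054,.028),(.054,-.028),(-.054,-.028)]
pm=[B(251,354),B(175,157),B(281,112),B(362,298)]
tc=[(-.062,.102),(.062,.102),(.062,-.102),(-.062,-.102)];tm=[B(124,430),B(27,204),B(408,38),B(506,260)]
def rt(v):
    x,y,a=v
    return np.concatenate([proj("top",Rz(a)@[X,Yy,.022]+[x,y,0])-m for (X,Yy),m in zip(tc,tm)])
t=least_squares(rt,[.55,.25,.3],x_scale=.01);print("tray",t.x,rt(t.x))
def rp(v):
    x,y,a=v
    return np.concatenate([proj("top",Rz(a)@[X,Yy,.012]+[x,y,0])-m for (X,Yy),m in zip(pc,pm)])
p=least_squares(rp,[.55,.25,.3],x_scale=.01);print("pad",p.x,rp(p.x))
E
python3 fit.py
```

```text
[ 0.5692 -0.2385 -0.0282  0.2321  0.0195]
[[-0.7309 -1.4834]
 [-1.0955 -1.5969]
 [-1.3407 -1.573 ]
 [-1.1113 -1.2947]
 [-1.3    -1.5933]
 [-0.6464  0.3471]
 [-0.8982  0.0315]
 [ 0.167  -0.7131]
 [-0.3423  0.828 ]
 [ 0.5473  1.2081]
 [-1.0026 -0.427 ]
 [-1.2041 -0.0268]
 [-0.4194  4.6131]
 [ 0.5994  4.9584]
 [ 1.1558  6.3427]
 [-1.1194  6.2468]
 [-1.0148 -0.4438]
 [-1.4059 -0.3206]]
knob [ 0.5556 -0.2597  0.149 ]
knob1.5 [ 0.6176 -0.1802  0.1836]
facec [ 0.5692 -0.2385  0.085 ]
legtop [ 0.545  -0.2378  0.0941]
tray [0.5393 0.2524 0.3959] [-0.1744  0.9146  0.0541 -0.5127 -0.071  -0.8977  0.1955  0.4548]
pad [0.5407 0.2546 0.3906] [ 1.3958 -0.3785 -0.2954 -0.8645 -0.8655 -0.8841 -0.2469  2.1017]
```

```bash
sed -i 's/x,y,a,th,h=v;/x,y,a,th,h,ox=v;/;s/np.array(\[X,Yy,h\])/np.array([X+ox,Yy,h])/;s/\[.6,-.25,0,.1,.01\],loss/[.6,-.25,0,.1,.01,0],loss/;s/.1,.01\])/.1,.01,.01])/;s/^x,y,a,th,h=s.x/x,y,a,th,h,ox=s.x/' fit.py; python3 fit.py | grep -v tray
cat >> h.py <<'E'
def toolR():
    from scipy.spatial.transform import Rotation as R
    q=bot.get_obs()["tool_rot"];return R.from_quat([q[1],q[2],q[3],q[0]]).as_matrix()
E
python3 -c "
from h import *
print(toolR(),bot.get_obs()['eef_pos'])"
```

```text
[ 0.5678 -0.2386 -0.0262  0.2478  0.0155  0.0128]
[[-0.6854 -0.6439]
 [-1.0417 -0.9323]
 [-1.1753 -0.9355]
 [-0.9277 -0.461 ]
 [-1.1101 -0.9055]
 [-1.0427 -0.0923]
 [-1.3756 -0.2951]
 [-0.3985 -1.1719]
 [-0.7186  0.3509]
 [-0.0024  0.712 ]
 [-1.5088 -0.7325]
 [-1.8077 -0.3594]
 [-0.8164 -0.5501]
 [-0.2538 -0.3773]
 [ 0.4691  0.4084]
 [-1.3307  0.4895]
 [-0.9746 -0.3783]
 [-1.4381 -0.8054]]
knob [ 0.5554 -0.2596  0.1497]
knob1.5 [ 0.6161 -0.1802  0.1836]
facec [ 0.5678 -0.2386  0.085 ]
legtop [ 0.5436 -0.238   0.0941]
pad [0.5407 0.2546 0.3906] [ 1.3958 -0.3785 -0.2954 -0.8645 -0.8655 -0.8841 -0.2469  2.1017]
[[ 0.9677  0.2521 -0.0005]
 [ 0.2521 -0.9677  0.0015]
 [-0.0001 -0.0016 -1.    ]] [ 0.17   -0.6527  0.2304]
```

```bash
cat >> h.py <<'E'
DX,DY,DA=.5678,-.2386,-.0262
def W(P):return Rz(DA)@P+[DX,DY,0]
def plan(wps,start=None):
    """wps: (xyz, world heading of tool y in deg or None, rows, grip)"""
    R=toolR();p=bot.get_obs()["eef_pos"].copy();a=np.degrees(np.arctan2(R[1,1],R[0,1]));out=[]
    for P,h,n,g in wps:
        P=np.array(P);h=a if h is None else h;da=(h-a+180)%360-180;st=(P-p)/n
        for i in range(n):
            r=np.radians(a);ty=np.array([np.cos(r),np.sin(r),0]);tx=np.array([-ty[1],ty[0],0])
            out.append([round(100*st@tx,2),round(100*st@ty,2),round(-100*st[2],2),round(-da/n,2),g]);a+=da/n
        p=P
    print(len(out));print(out)
E
python3 - <<'E'
from h import *
th=.2478
def pus(t,d=.024,dz=-.02):
    k=W(knob(t));tg=np.array([np.cos(t)*.866,np.sin(t),0]);tg/=np.linalg.norm(tg);return k-d*(Rz(DA)@tg)+[0,0,dz]
s=pus(th,.042)
plan([((.33,-.52,.26),-38,5,-1),((s[0],s[1],.23),-1.5,7,-1)])
print(s,[pus(t) for t in(.25,.5,.75,1,1.25,1.45)])
E
```

```text
12
[[np.float64(3.76), np.float64(-1.76), np.float64(-0.59), np.float64(-7.48), -1], [np.float64(3.96), np.float64(-1.26), np.float64(-0.59), np.float64(-7.48), -1], [np.float64(4.09), np.float64(-0.73), np.float64(-0.59), np.float64(-7.48), -1], [np.float64(4.15), np.float64(-0.19), np.float64(-0.59), np.float64(-7.48), -1], [np.float64(4.14), np.float64(0.35), np.float64(-0.59), np.float64(-7.48), -1], [np.float64(4.44), np.float64(-0.12), np.float64(0.43), np.float64(-5.21), -1], [np.float64(4.43), np.float64(0.29), np.float64(0.43), np.float64(-5.21), -1], [np.float64(4.38), np.float64(0.69), np.float64(0.43), np.float64(-5.21), -1], [np.float64(4.3), np.float64(1.08), np.float64(0.43), np.float64(-5.21), -1], [np.float64(4.19), np.float64(1.47), np.float64(0.43), np.float64(-5.21), -1], [np.float64(4.04), np.float64(1.84), np.float64(0.43), np.float64(-5.21), -1], [np.float64(3.85), np.float64(2.2), np.float64(0.43), np.float64(-5.21), -1]]
[ 0.5148 -0.2702  0.1297] [array([ 0.5323, -0.2657,  0.1298]), array([ 0.5532, -0.264 ,  0.1403]), array([ 0.5731, -0.2562,  0.1494]), array([ 0.5906, -0.2428,  0.1566]), array([ 0.6045, -0.225 ,  0.1614]), array([ 0.6125, -0.2085,  0.1634])]
```

Call:
carry_out(
  targets=[
    [3.8,-1.8,-0.6,-7.5,-1],
    [4,-1.3,-0.6,-7.5,-1],
    [4.1,-0.7,-0.6,-7.5,-1],
    [4.2,-0.2,-0.6,-7.5,-1],
    [4.1,0.4,-0.6,-7.5,-1],
    [4.4,-0.1,0.4,-5.2,-1],
    [4.4,0.3,0.4,-5.2,-1],
    [4.4,0.7,0.4,-5.2,-1],
    [4.3,1.1,0.4,-5.2,-1],
    [4.2,1.5,0.4,-5.2,-1],
    [4,1.8,0.4,-5.2,-1],
    [3.9,2.2,0.4,-5.2,-1],
  ],
  force=30,
)

```text
t: 1.3
eef_pos: [0.516, -0.269, 0.2329]
tool_rot: [-0.0, 0.715, 0.699, -0.0]
contact_force: [1.1, -1.4, -0.9]
gripper_width: -0.001
grasp_force: 0.0
```

```bash
sed -i 's/out.append(\[/out.append([float(v) for v in [/;s/-da\/n,2),g\])/-da\/n,2),g]])/' h.py; python3 - <<'E'
from h import *
def pus(t,d=.024,dz=-.02):
    k=W(knob(t));tg=np.array([np.cos(t)*.866,np.sin(t),0]);tg/=np.linalg.norm(tg);return k-d*(Rz(DA)@tg)+[0,0,dz]
o=bot.get_obs();print(o['eef_pos'],o['q'],o['gripper_width'],toolR()[:,1])
plan([(pus(.2478,.042),-1.5,4,-1),(pus(.25),-1.5,2,-1),(pus(.5),-1.5,3,-1),(pus(.75),-1.5,3,-1),(pus(1.),-1.5,3,-1),(pus(1.25),-1.5,3,-1),(pus(1.45),-1.5,3,-1)])
E
```

```text
[ 0.516  -0.269   0.2329] [ 0.703   0.3555 -0.417   1.7591  0.1624  1.0614  0.2067] -0.0006560099916968043 [ 0.9997 -0.0228 -0.0005]
21
[[-0.03, -0.03, 2.58, 0.05, -1.0], [-0.03, -0.03, 2.58, 0.05, -1.0], [-0.03, -0.03, 2.58, 0.05, -1.0], [-0.03, -0.03, 2.58, 0.05, -1.0], [0.25, 0.87, -0.0, -0.0, -1.0], [0.25, 0.87, -0.0, -0.0, -1.0], [0.07, 0.69, -0.35, -0.0, -1.0], [0.07, 0.69, -0.35, -0.0, -1.0], [0.07, 0.69, -0.35, -0.0, -1.0], [0.28, 0.66, -0.3, -0.0, -1.0], [0.28, 0.66, -0.3, -0.0, -1.0], [0.28, 0.66, -0.3, -0.0, -1.0], [0.46, 0.57, -0.24, -0.0, -1.0], [0.46, 0.57, -0.24, -0.0, -1.0], [0.46, 0.57, -0.24, -0.0, -1.0], [0.61, 0.45, -0.16, -0.0, -1.0], [0.61, 0.45, -0.16, -0.0, -1.0], [0.61, 0.45, -0.16, -0.0, -1.0], [0.56, 0.25, -0.07, -0.0, -1.0], [0.56, 0.25, -0.07, -0.0, -1.0], [0.56, 0.25, -0.07, -0.0, -1.0]]
```

Call:
carry_out(
  targets=[
    [0,0,2.6,0,-1],
    [0,0,2.6,0,-1],
    [0,0,2.6,0,-1],
    [0,0,2.5,0,-1],
    [0.2,0.9,0,0,-1],
    [0.3,0.9,0,0,-1],
    [0.1,0.7,-0.4,0,-1],
    [0,0.7,-0.3,0,-1],
    [0.1,0.7,-0.4,0,-1],
    [0.3,0.7,-0.3,0,-1],
    [0.3,0.6,-0.3,0,-1],
    [0.3,0.7,-0.3,0,-1],
  ],
)

```text
t: 2.5
eef_pos: [0.5756, -0.2562, 0.1509]
tool_rot: [0.0, 0.716, 0.698, 0.0]
contact_force: [-1.4, -0.6, -0.9]
gripper_width: 0.003
grasp_force: 0.6
```

Call:
carry_out(
  targets=[
    [0.5,0.6,-0.2,0,-1],
    [0.4,0.5,-0.3,0,-1],
    [0.5,0.6,-0.2,0,-1],
    [0.6,0.5,-0.2,0,-1],
    [0.6,0.4,-0.1,0,-1],
    [0.6,0.5,-0.2,0,-1],
    [0.6,0.2,-0.1,0,-1],
    [0.5,0.3,0,0,-1],
    [0.6,0.2,-0.1,0,-1],
    [0,0,0,0,-1],
  ],
)

```text
t: 3.5
eef_pos: [0.6147, -0.2064, 0.1644]
tool_rot: [-0.0, 0.716, 0.698, 0.0]
contact_force: [0.3, 0.8, -0.9]
gripper_width: 0.001
grasp_force: 0.0
```

```bash
python3 - <<'E'
from h import *
import cv2
o=bot.get_obs();print(o['eef_pos'],o['contact_force'])
t=imaging.read_camera("top")[:,:,::-1];s=imaging.read_camera("scene")[:,:,::-1]
a=cv2.resize(t[190:320,390:520],None,fx=4,fy=4)[:480,:400];a=cv2.resize(t[190:310,400:500],None,fx=4,fy=4);b=cv2.resize(s[230:350,80:180],None,fx=4,fy=4)
cv2.imwrite('pics/d.png',np.hstack([a,b]))
E
```

```text
[ 0.6147 -0.2064  0.1644] [ 0.2572  0.7827 -0.9373]
```

View pics/d.png

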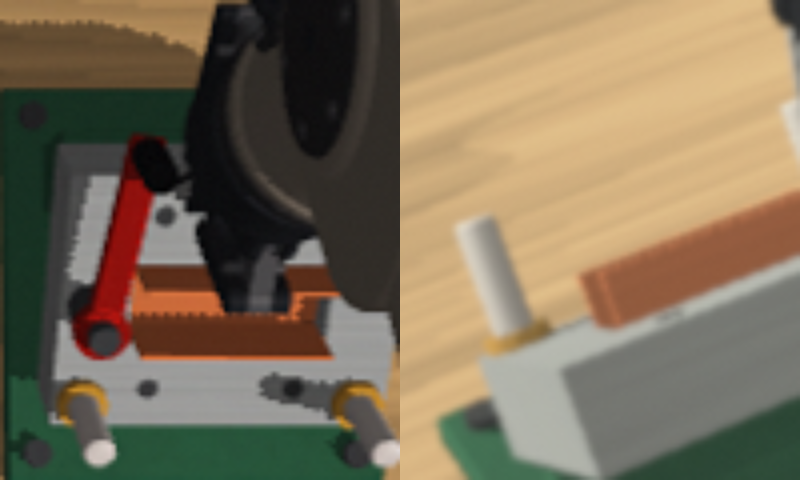

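The arm (red, pivot at (100,338), free end at (150,165)) now points nearly straight uphill, clear of the bracket. Next, a check of the predicted leg edges against the first picture, then I plan the grip on the downhill leg. The tool can't tilt, so one finger goes inside the U.

```bash
python3 - <<'E'
from h import *
for u,y in((-.018,.045),(-.018,-.045),(.018,.045),(.018,-.045)):
    p=proj("top",W(D(u,y,.02)));print("top",(p-[389.6,199.6])*5)
    p=proj("scene",W(D(u,y,.02)));print("  scene c",(p-[79.6,249.6])*4)
t=W(D(0,0,0)+[-.0215,0,0]);print(t)
p=bot.get_obs()["eef_pos"]
plan([((p[0]-.01,p[1]-.02,.21),-1.5,3,-.64),((t[0],t[1],.21),-1.5,3,-.64),((t[0],t[1],.125),-1.5,4,-.64)])
E
```

```text
top [219.5913 392.284 ]
  scene c [400.091 106.966]
top [461.0265 392.3021]
  scene c [175.9064 194.1527]
top [228.4395 304.794 ]
  scene c [431.4246 103.9333]
top [473.5766 304.9294]
  scene c [201.0518 194.0037]
[ 0.5463 -0.238   0.085 ]
10
[[-0.67, -0.32, -1.52, 0.01, -0.64], [-0.68, -0.32, -1.52, 0.01, -0.64], [-0.68, -0.32, -1.52, 0.01, -0.64], [-0.4, -1.92, -0.0, -0.0, -0.64], [-0.4, -1.92, -0.0, -0.0, -0.64], [-0.4, -1.92, -0.0, -0.0, -0.64], [0.0, 0.0, 2.12, -0.0, -0.64], [0.0, 0.0, 2.12, -0.0, -0.64], [0.0, 0.0, 2.12, -0.0, -0.64], [0.0, 0.0, 2.12, -0.0, -0.64]]
```

Call:
carry_out(
  targets=[
    [-0.7,-0.3,-1.5,0,-0.64],
    [-0.7,-0.3,-1.5,0,-0.64],
    [-0.7,-0.3,-1.5,0,-0.64],
    [-0.4,-1.9,0,0,-0.64],
    [-0.4,-1.9,0,0,-0.64],
    [-0.4,-2.0,0,0,-0.64],
    [0,0,2.1,0,-0.64],
    [0,0,2.1,0,-0.64],
    [0,0,2.1,0,-0.64],
    [0,0,2.9,0,-0.64],
    [0,0,0,0,-0.64],
  ],
)

```text
t: 4.7
eef_pos: [0.544, -0.2397, 0.1153]
tool_rot: [-0.002, 0.717, 0.697, -0.001]
contact_force: [-1.5, -0.1, -0.5]
gripper_width: 0.178
grasp_force: 0.0
```

```bash
python3 - <<'E'
from h import *
import cv2
o=bot.get_obs();print(o['eef_pos'],o['contact_force'],o['gripper_width'])
s=imaging.read_camera("scene")[:,:,::-1];t=imaging.read_camera("top")[:,:,::-1]
P=o['eef_pos']
print("tcp scene",proj("scene",P),"top",proj("top",P))
for nm,q in(("legtop",D(-.018,0,.02)),("legend",D(-.018,-.045,.02))):print(nm,proj("scene",W(q)))
cv2.imwrite('pics/e.png',cv2.resize(s[240:320,100:200],None,fx=7,fy=7,interpolation=cv2.INTER_CUBIC))
E
```

```text
[ 0.544  -0.2397  0.1153] [-1.5099 -0.1114 -0.4769] 0.17777763523805717
tcp scene [149.3858 275.7882] top [461.7915 276.5145]
legtop [152.2882 286.9721]
legend [123.5766 298.1382]
```

View pics/e.png

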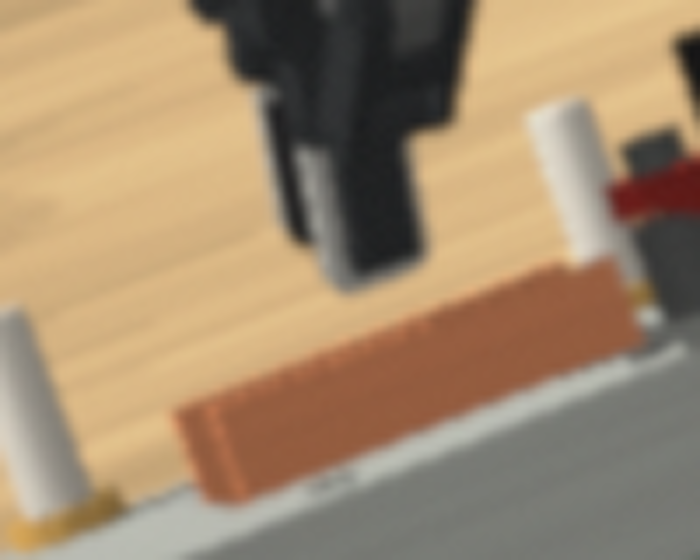

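The open gripper's fingers, tips near (345,290) in the crop, hang over the bracket with the closing axis uphill and straddle the downhill leg line. I go down in steps and watch the force.

Call:
carry_out(
  targets=[
    [0,0.15,0.8,0,-0.64],
    [0,0,0.8,0,-0.64],
    [0,0,0.5,0,-0.64],
    [0,0,0.2,0,-0.64],
    [0,0,0,0,-0.64],
  ],
)

```text
t: 5.3
eef_pos: [0.5477, -0.2392, 0.094]
tool_rot: [-0.0, 0.716, 0.698, -0.0]
contact_force: [0.1, 0.5, 0.0]
gripper_width: 0.181
grasp_force: 0.0
```

Call:
carry_out(
  targets=[
    [0,-0.2,0,0,-0.64],
    [0,0,0.3,0,-0.64],
    [0,0,0.3,0,-0.64],
    [0,0,0.2,0,-0.64],
    [0,0,0.0,0,-0.64],
  ],
)

```text
t: 5.8
eef_pos: [0.5456, -0.2391, 0.0859]
tool_rot: [-0.0, 0.716, 0.698, -0.0]
contact_force: [0.5, 0.5, -0.3]
gripper_width: 0.184
grasp_force: 0.0
```

Call:
carry_out(
  targets=[
    [0,0.1,0.2,0,-0.64],
    [0,0,0.2,0,-0.64],
    [0,0,0.0,0,-0.64],
  ],
)

```text
t: 6.1
eef_pos: [0.5467, -0.2392, 0.082]
tool_rot: [-0.0, 0.716, 0.698, -0.0]
contact_force: [-1.3, 0.2, 0.2]
gripper_width: 0.18
grasp_force: 0.0
```

Call:
carry_out(
  targets=[
    [0,0,0,0,-0.75],
    [0,0,0,0,-0.8],
    [0,0,0,0,-0.85],
    [0,0,0,0,-0.9],
    [0,0,0,0,-0.9],
  ],
  force=25,
)

```text
t: 6.6
eef_pos: [0.5457, -0.2392, 0.0824]
tool_rot: [-0.001, 0.716, 0.698, -0.001]
contact_force: [-6.3, 1.4, 4.7]
gripper_width: 0.087
grasp_force: 22.4
```

Call:
carry_out(
  targets=[
    [0,0,0,0,-1],
    [0,-0.15,-0.2,0,-1],
    [0,-0.15,-0.25,0,-1],
    [0,-0.15,-0.25,0,-1],
    [0,-0.15,-0.25,0,-1],
    [0,0,0,0,-1],
  ],
  force=30,
)

```text
t: 7.2
eef_pos: [0.5463, -0.2391, 0.0941]
tool_rot: [0.004, 0.716, 0.698, 0.004]
contact_force: [8.5, -0.7, 1.9]
gripper_width: 0.048
grasp_force: 27.8
```

Call:
carry_out(
  targets=[
    [0,-0.1,-0.3,0,-1],
    [0,-0.1,-0.3,0,-1],
    [0,-0.1,-0.3,0,-1],
    [0,-0.1,-0.3,0,-1],
    [0,0,0,0,-1],
  ],
)

```text
t: 7.7
eef_pos: [0.5359, -0.2391, 0.1035]
tool_rot: [-0.001, 0.716, 0.698, -0.0]
contact_force: [-0.5, 1.5, -2.7]
gripper_width: 0.024
grasp_force: 32.4
```

```bash
python3 - <<'E'
from h import *
import cv2
o=bot.get_obs();print(o['eef_pos'],o['contact_force'],o['gripper_width'])
s=imaging.read_camera("scene")[:,:,::-1];t=imaging.read_camera("top")[:,:,::-1]
a=cv2.resize(s[230:330,90:190],None,fx=4,fy=4,interpolation=cv2.INTER_CUBIC);b=cv2.resize(t[230:330,410:510],None,fx=4,fy=4,interpolation=cv2.INTER_CUBIC)
cv2.imwrite('pics/f.png',np.hstack([a,b]))
E
```

```text
[ 0.5359 -0.2391  0.1035] [-0.5161  1.4888 -2.7046] 0.02396719390946872
```

View pics/f.png

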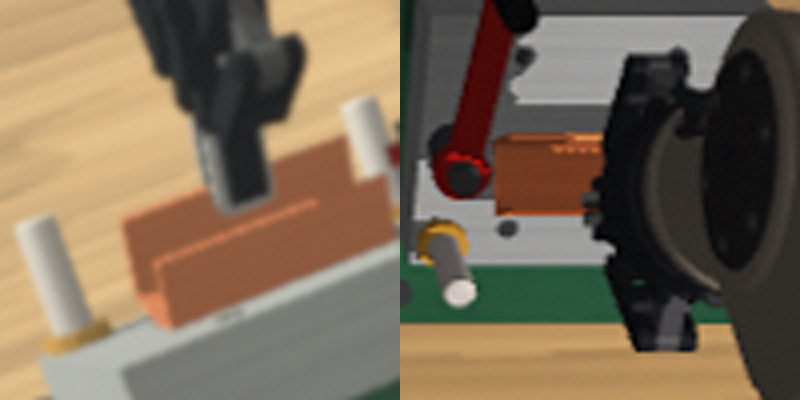

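The bracket now hangs upright, held by one leg: its end is near (150,280) in the left half, clear of the cavity edge, and the tool shows 2.7 N of load. I'll carry it up and over the can.

```bash
python3 - <<'E'
from h import *
p=bot.get_obs()["eef_pos"]
plan([((p[0]-.005,p[1],.15),-1.5,3,-1),((p[0]-.005,p[1],.31),-1.5,5,-1),((.5334,.2682,.31),-67.4,16,-1)])
E
```

```text
24
[[-0.0, -0.17, -1.56, -0.01, -1.0], [-0.0, -0.17, -1.56, -0.01, -1.0], [-0.0, -0.17, -1.56, -0.01, -1.0], [0.0, 0.0, -3.2, -0.0, -1.0], [0.0, 0.0, -3.2, -0.0, -1.0], [0.0, 0.0, -3.2, -0.0, -1.0], [0.0, 0.0, -3.2, -0.0, -1.0], [0.0, 0.0, -3.2, -0.0, -1.0], [3.17, -0.07, -0.0, 4.12, -1.0], [3.16, -0.3, -0.0, 4.12, -1.0], [3.13, -0.52, -0.0, 4.12, -1.0], [3.08, -0.75, -0.0, 4.12, -1.0], [3.02, -0.96, -0.0, 4.12, -1.0], [2.94, -1.18, -0.0, 4.12, -1.0], [2.85, -1.39, -0.0, 4.12, -1.0], [2.74, -1.59, -0.0, 4.12, -1.0], [2.62, -1.78, -0.0, 4.12, -1.0], [2.49, -1.97, -0.0, 4.12, -1.0], [2.34, -2.14, -0.0, 4.12, -1.0], [2.18, -2.3, -0.0, 4.12, -1.0], [2.01, -2.45, -0.0, 4.12, -1.0], [1.83, -2.59, -0.0, 4.12, -1.0], [1.64, -2.71, -0.0, 4.12, -1.0], [1.44, -2.83, -0.0, 4.12, -1.0]]
```

Call:
carry_out(
  targets=[
    [0,-0.2,-1.5,0,-1],
    [0,-0.2,-1.6,0,-1],
    [0,-0.2,-1.6,0,-1],
    [0,0,-3.2,0,-1],
    [0,0,-3.2,0,-1],
    [0,0,-3.2,0,-1],
    [0,0,-3.2,0,-1],
    [0,0,-3.2,0,-1],
    [0,0,0,0,-1],
    [0,0,0,0,-1],
  ],
  force=35,
)

```text
t: 8.8
eef_pos: [0.5309, -0.2388, 0.3121]
tool_rot: [0.001, 0.716, 0.698, 0.0]
contact_force: [-0.2, 0.2, -3.7]
gripper_width: 0.021
grasp_force: 35.1
```

Call:
carry_out(
  targets=[
    [3.2,-0.1,0,4.1,-1],
    [3.2,-0.3,0,4.1,-1],
    [3.1,-0.5,0,4.1,-1],
    [3.1,-0.8,0,4.1,-1],
    [3,-1,0,4.1,-1],
    [2.9,-1.2,0,4.1,-1],
    [2.9,-1.4,0,4.1,-1],
    [2.7,-1.6,0,4.1,-1],
    [2.6,-1.8,0,4.1,-1],
    [2.5,-2,0,4.1,-1],
    [2.3,-2.1,0,4.1,-1],
    [2.2,-2.3,0,4.1,-1],
  ],
)

```text
t: 10.0
eef_pos: [0.5288, 0.1426, 0.3092]
tool_rot: [-0.0, 0.942, 0.335, -0.002]
contact_force: [0.6, 0.5, -4.0]
gripper_width: 0.022
grasp_force: 35.1
```

Call:
carry_out(
  targets=[
    [2,-2.5,0,4.1,-1],
    [1.8,-2.6,0,4.1,-1],
    [1.6,-2.7,0,4.1,-1],
    [1.4,-2.8,0,4.1,-1],
    [0,0,0,0,-1],
    [0,0,0,0,-1],
  ],
)

```text
t: 10.6
eef_pos: [0.5278, 0.2685, 0.3092]
tool_rot: [0.0, 0.98, 0.2, -0.001]
contact_force: [0.4, -0.7, -2.8]
gripper_width: 0.024
grasp_force: 35.1
```

```bash
python3 - <<'E'
from h import *
plan([((.5334,.2682,.31),-67.4,1,-1),((.5334,.2682,.09),-67.4,8,-1)])
E
```

```text
9
[[0.5, 0.24, -0.08, 0.45, -1.0], [0.0, 0.0, 2.75, -0.0, -1.0], [0.0, 0.0, 2.75, -0.0, -1.0], [0.0, 0.0, 2.75, -0.0, -1.0], [0.0, 0.0, 2.75, -0.0, -1.0], [0.0, 0.0, 2.75, -0.0, -1.0], [0.0, 0.0, 2.75, -0.0, -1.0], [0.0, 0.0, 2.75, -0.0, -1.0], [0.0, 0.0, 2.75, -0.0, -1.0]]
```

Call:
carry_out(
  targets=[
    [0.5,0.2,0,0.4,-1],
    [0,0,2.7,0,-1],
    [0,0,2.7,0,-1],
    [0,0,2.7,0,-1],
    [0,0,2.7,0,-1],
    [0,0,2.7,0,-1],
    [0,0,2.7,0,-1],
    [0,0,2.7,0,-1],
    [0,0,2.7,0,-1],
    [0,0,0,0,-1],
    [0,0,0,0,-1],
  ],
)

```text
t: 11.7
eef_pos: [0.5348, 0.2672, 0.0949]
tool_rot: [0.0, 0.981, 0.194, -0.0]
contact_force: [0.4, 0.2, -2.4]
gripper_width: 0.023
grasp_force: 35.1
```

```bash
python3 - <<'E'
from h import *
import cv2
o=bot.get_obs();print(o['eef_pos'],o['contact_force'],o['gripper_width'],toolR())
s=imaging.read_camera("scene")[:,:,::-1];t=imaging.read_camera("top")[:,:,::-1]
a=cv2.resize(s[170:270,330:450],None,fx=4,fy=4,interpolation=cv2.INTER_CUBIC)[:,:400];b=cv2.resize(t[240:340,150:250],None,fx=4,fy=4,interpolation=cv2.INTER_CUBIC)
a=cv2.resize(s[170:270,335:435],None,fx=4,fy=4,interpolation=cv2.INTER_CUBIC)
cv2.imwrite('pics/g.png',np.hstack([a,b]))
# predicted bracket web corners if placed here, heights free
R=toolR();c=o['eef_pos']+.0165*R[:,1]
for z in(.065,.1):
  print([((proj("top",np.array([*(c+sx*.045*R[:,0]+sy*.018*R[:,1])[:2],z]))-[149.6,239.6])*4+[400,0]).round() for sx in(-1,1) for sy in(-1,1)])
  print([((proj("scene",np.array([*(c+sx*.045*R[:,0]+sy*.018*R[:,1])[:2],z]))-[334.6,169.6])*4).round() for sx in(-1,1) for sy in(-1,1)])
E
```

```text
[0.5348 0.2672 0.0949] [ 0.4231  0.1896 -2.3946] 0.02315396193951103 [[ 0.9245  0.3812 -0.0006]
 [ 0.3812 -0.9245 -0.0007]
 [-0.0008  0.0005 -1.    ]]
[array([589., 289.]), array([659., 258.]), array([516., 114.]), array([586.,  84.])]
[array([142., 104.]), array([110., 134.]), array([311., 142.]), array([283., 174.])]
[array([571., 290.]), array([644., 258.]), array([495., 110.]), array([568.,  78.])]
[array([143.,  40.]), array([112.,  69.]), array([316.,  77.]), array([287., 107.])]
```

View pics/g.png

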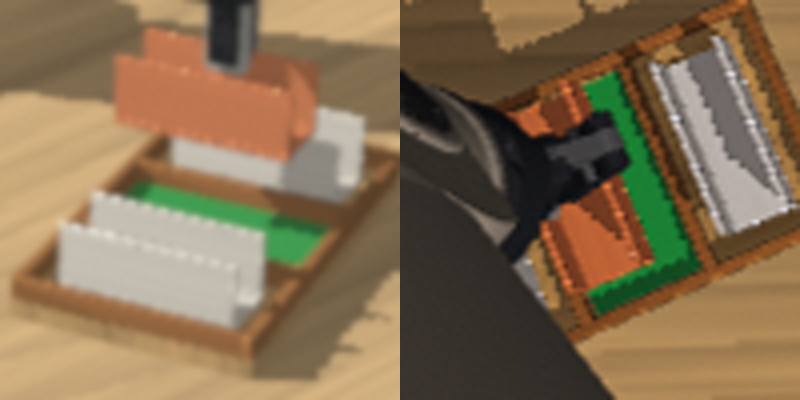

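The bracket hangs upright over the green bay: near leg from (115,57) to (290,100) in the left half, end corner at (652,262) in the right half. Both are within about 2 mm of the prediction, and its underside is near z = 0.070. I'll lower it.

Call:
carry_out(
  targets=[
    [0,0,1.5,0,-1],
    [0,0,1.5,0,-1],
    [0,0,1.2,0,-1],
    [0,0,0.5,0,-1],
    [0,0,0.2,0,-1],
    [0,0,0,0,-1],
  ],
)

```text
t: 12.4
eef_pos: [0.5342, 0.2684, 0.0455]
tool_rot: [0.0, 0.981, 0.195, -0.0]
contact_force: [-0.3, 0.6, -3.0]
gripper_width: 0.022
grasp_force: 35.1
```

Call:
carry_out(
  targets=[
    [0,0,0.25,0,-1],
    [0,0,0.25,0,-1],
    [0,0,0.15,0,-1],
    [0,0,0,0,-1],
  ],
)

```text
t: 12.8
eef_pos: [0.5342, 0.2682, 0.0392]
tool_rot: [0.0, 0.981, 0.195, -0.0]
contact_force: [-0.5, -0.6, -2.1]
gripper_width: 0.02
grasp_force: 35.1
```

Call:
carry_out(
  targets=[
    [0,0,0.15,0,-1],
    [0,0,0.15,0,-1],
    [0,0,0,0,-1],
  ],
)

```text
t: 13.1
eef_pos: [0.5345, 0.2685, 0.0372]
tool_rot: [0.0, 0.981, 0.195, 0.0]
contact_force: [-2.3, -0.6, 6.0]
gripper_width: 0.022
grasp_force: 36.3
```

Call:
carry_out(
  targets=[
    [0,0,0.1,0,-1],
    [0,0,0,0,-1],
    [0,0,0,0,-1],
  ],
  force=20,
)

```text
t: 13.4
eef_pos: [0.5345, 0.2686, 0.0372]
tool_rot: [0.0, 0.981, 0.195, 0.0]
contact_force: [-5.6, -3.3, 14.0]
gripper_width: 0.021
grasp_force: 37.4
```

Call:
carry_out(
  targets=[
    [0,0,0,0,-0.9],
    [0,0,0,0,-0.85],
    [0,0,0,0,-0.8],
    [0,0,0,0,-0.75],
    [0,0,0,0,-0.7],
    [0,0,0,0,-0.7],
  ],
)

```text
t: 14.0
eef_pos: [0.5343, 0.2683, 0.0352]
tool_rot: [0.0, 0.981, 0.195, -0.0]
contact_force: [0.8, 0.6, 0.4]
gripper_width: 0.149
grasp_force: 0.0
```

Released without contact. I'll back straight up and check.

Call:
carry_out(
  targets=[
    [0,0,-1,0,-0.7],
    [0,0,-1,0,-0.7],
    [0,0,-1.5,0,-0.7],
    [0,0,-2,0,-0.7],
    [0,0,-3,0,-0.7],
    [0,0,-4,0,-0.7],
    [0,0,-4,0,-0.7],
    [0,0,-4,0,-0.7],
    [-4,0,-2,0,-0.7],
    [-4,0,0,0,-0.7],
    [0,0,0,0,-0.7],
  ],
)

```text
t: 15.1
eef_pos: [0.4562, 0.2363, 0.2619]
tool_rot: [0.001, 0.981, 0.196, -0.0]
contact_force: [1.7, -0.1, 0.0]
gripper_width: 0.15
grasp_force: 0.0
```

```bash
python3 - <<'E'
from h import *
import cv2
o=bot.get_obs();print(o['t'],o['eef_pos'],o['contact_force'])
s=imaging.read_camera("scene")[:,:,::-1];t=imaging.read_camera("top")[:,:,::-1]
a=cv2.resize(s[170:270,335:435],None,fx=4,fy=4,interpolation=cv2.INTER_CUBIC);b=cv2.resize(t[240:340,150:250],None,fx=4,fy=4,interpolation=cv2.INTER_CUBIC)
c=cv2.resize(t[210:310,390:490],None,fx=2,fy=2);d=cv2.resize(s[150:350,80:280],None,fx=1,fy=1)
z=np.zeros((200,800,3),np.uint8);z[:,:200]=c;z[:,250:450]=d
cv2.imwrite('pics/h.png',np.vstack([np.hstack([a,b]),z]))
E
```

```text
15.1 [0.4562 0.2363 0.2619] [ 1.6955 -0.0904  0.0129]
```

View pics/h.png

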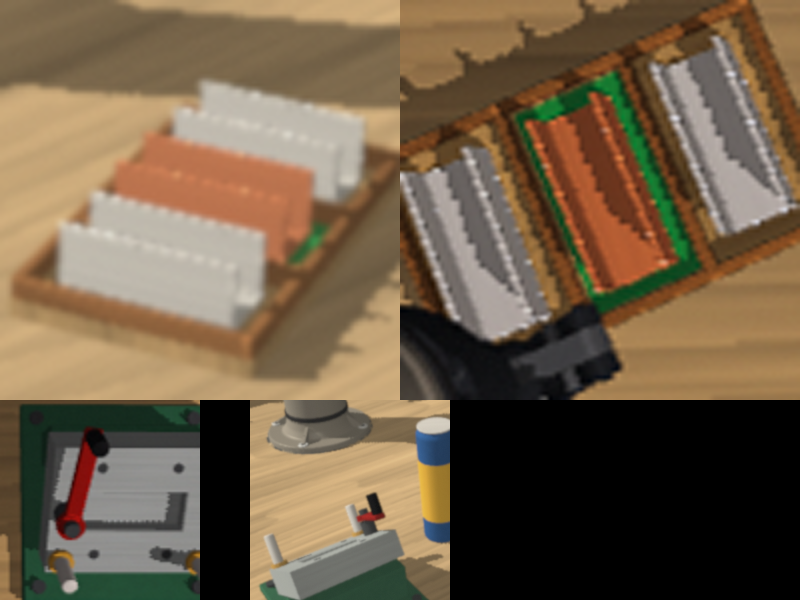

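The copper bracket, centred near (600,190) in the right half, stands flat and open side up in the green bay. The zinc brackets and the can are undisturbed, the hold-down arm is open, and the gripper is clear.

```bash
python3 -c "
from station import bot
print(bot.hand_in())"
```

```text
the job is handed in; nothing more can be done
None
```

The hold-down arm is swung open and the copper bracket stands flat, open side up, and released in the green-lined bay; the job was handed in at about 15 s, but hand-in returned no verdict.

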